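# Set the weld timer's thumbwheels to 47 and enter it

## Robot

A 7-joint arm with a two-finger parallel gripper is mounted at the origin on a cart in front of the work surface, level with it; the furniture and walls round the work are solid. World frame = base frame: x ahead of the robot, y to its left, z up, the work surface at z = 0. Lengths are in mm, angles in rad, forces in N, time in s.
With the tool pointing down it reaches from about 350 to 900 mm from the base axis. Payload 19.9 kg.
Tool frame: the origin (TCP) lies at the very end of the fingers, on their centre line; the grasp point (between the pads) lies 19 mm behind it; z points along the fingers, y is the direction in which the jaws open and shut (so a half turn about z gives the same grasp; the last joint's range is limited). The gripper opens to 85 mm and grips with 20 to 120 N. Pads are 22 mm wide; open, the fingers measure 114 mm over their backs; the gripper's body (76 mm by 85 mm) begins 54 mm behind the grasp point. The pads swing forward as they close: fully open they stand 13 mm farther back than shut.
Start: joints at [-1.351, 0.417, -0.01, 1.614, 0.005, 1.111, -0.053], TCP at [161.149, 603.848, 231.26] pointing down, gripper open.
Joint ranges: [-2.81, 2.81], [-0.39, 2.02], [-1.27, 1.25], [0.06, 2.57], [-1.19, 4.33], [0.19, 2], [-2.82, 2.82]. Speed limits (rad/s): [1.89, 1.89, 2.39, 2.39, 3.01, 3.01, 3.01].

## Interface

Orientations are given as [roll, pitch, yaw] about the fixed x, y, z axes, in that order (R = Rz(yaw) Ry(pitch) Rx(roll)).
In Python, from plant import monitor, eyes, bot gives the robot as it stands.
- The arm moves only by the tool send_rows, never from a script. Its argument "motion" is a list of rows, each an object of numbers: "dx", "dy", "dz": the shift along the tool's x, y, z in mm; "turn": the turn about the tool's z in rad; "claw": the opening, from 0 (shut) to 1 (fully open). A call has exactly 8 rows; each row shifts and turns the commanded pose from where the row before left it, along the tool's axes as they then stand; what a row does not reach is not made up. A row lasts 1/12 s, in which the tool goes at most 41.7 mm and 7.16 degrees, less where a joint would pass 70% of its speed; a pose out of reach is approached as far as the arm can. A call is refused whole if a number of a shift passes 41.7 or a number of a turn 0.125, either way. A call with a gripper value outside its range is refused whole. The fingers move at their own pace and stop on an object; the grip force is fixed at half the most. Time passes only in rows, so rows that do not move let the fingers close, or fill a call up. It gives the time, the measured TCP pose, the force and the opening at its end, in the units of the state.
- monitor.sense(): the state, without advancing time (a new reading comes with each control period).
- eyes.read_camera(name): name is "side" or "top"; returns a dict with "img" (480x640x3 uint8, red, green, blue), "depth" (480x640 float32, mm along the optical axis (not along the pixel's ray), 0 where there is no reading), "fov_y" (degrees; the focal length in pixels is half the picture's height over the tangent of half this angle, whatever the lens; pixels are square), "cx", "cy" (the principal point, pixels), "k1" (the pictures are not rectified: a ray, as slopes to the right and down, at radius r is drawn at 1 + k1 r^2 times it, then the intrinsics apply), "pose" (4x4, takes a point from camera to world coordinates). Camera axes: x right, y down, z forward; pixel columns grow to the right and rows downward; lengths in mm; the calibration is good to about 2 mm. A picture is of the moment at which its call begins.
- bot.job_done(): hands the job in, once; it reports no verdict.
The state is a dict: "time": time; "joint_positions": joint angles; "dq": joint speeds; "joint_efforts": joint torques, N m; "eef_pos": TCP position; "tcp_rot": TCP orientation; "ft_force": force on the tool from outside, world axes, zero at the start; "torque": the same for the moment, N m; "grip_width": opening from 0.0 (shut) to 1.0 (fully open).
Only numpy, scipy, OpenCV 4.12 (cv2) and the standard library are available. Lean on these libraries where they do the work, as an engineer would, in place of code of your own. Each camera call takes 0.05 s, during which the arm holds its last target.

## Task

Set the two thumbwheels of the grey weld timer so that it reads 47 (left wheel 4, right wheel 7) by pressing each wheel in with a fingertip and rolling it, then let go so that both wheels pop up and lock. Only once it reads 47, press the black enter button beside them fully in and release it. Press gently, and leave the mug, the tape measure and the spring clamp where they are.

Things in the scene. Friction and masses are not known exactly. Their poses are not given: they have to be found in the camera images.
- timer: weld timer: fixed grey metal box 115 (its x) x 200 (its y) x 85 mm high on a thin dark flange 145 x 205 mm. Origin: centre of its underside; x to its back, y to its left as seen by the robot, z up. Two black rubber thumbwheels stand out of its top at x = 0, y = +65 mm (left) and y = +3 mm (right), axles along y, 75 mm above the underside, 80 mm in diameter, 26 mm wide.
- left_top (a point): topmost point of the left wheel's rim when up, mid-width, 115 mm above the box's underside and 30 mm above its top; fixed to the box. White numerals 0 to 9 run round each rim 36 degrees apart; the one on top, between two upright steel pointers (no obstacle), is the one set. The box is 85 mm high, so a fingertip can follow the rim some 40 degrees either side of the top.
- right_top (a point): the same point of the right wheel. Friction of a fingertip on the rubber rim turns a wheel, no grasp is needed: one digit takes 25 mm of travel along the rim, so several strokes are needed. On the robot's left stand a pipe jack (0.28 m high, near x 0.37, y 0.27) and a rod chair behind it (from x 0.53, y 0.13 to 0.56, 0.29 m up and higher): pass over the jack and in front of the chair.
- left_wheel (a joint): turn of the left wheel, rad: 0.6283 x the digit on top; rolling its top towards the box's back (+x) raises the number. It stops just below 0 and just above 9 and does not run on from 9 to 0.
- right_wheel (a joint): turn of the right wheel, as for the left one
- left_press (a joint): how far the left wheel is pressed straight down, m: 0 (within 1 mm) up and locked; takes about 6 N to start and 12 N at the hard bottom, 0.008. Pressed 4 mm or more it turns freely with next to no drag; let go, it rises, clicks to the nearest digit and locks.
- right_press (a joint): the same for the right wheel
- enter (a joint): travel of the enter button, m: 0 out, 0.006 fully pressed (5 N)
- enter_top (a point): centre of the top face of the enter button, a black push button 32 mm in diameter on the top of the box to the right of the wheels; it is pressed straight down
- mug: bystander: steel mug 81 x 112 x 90 mm high; origin at the centre of its underside
- tape: bystander: dark tape measure 33 x 112 x 62 mm high; origin at the centre of its underside
- clamp: bystander: black spring clamp 73 x 131 x 17 mm lying flat; origin at the centre of its underside

How it is judged:
By the outcome, as a careful person would: the job done as asked, in the order asked, and still so for the second after the job is handed in, with the robot touching nothing.
It also fails if it takes over 48 s, if anything falls off the work surface, if the arm or the gripper's body presses on something with over 40 N, if the wrist force passes 120 N, or if a joint passes its speed limit or range.

## Working session

There is one attempt and no reset: what is moved stays moved. The work goes in short steps, Python scripts to look and compute and a tool call to move; the robot and the scene stay as the last step left them, time stands still between calls to the robot, and variables do not carry over. Pictures are saved under pics/ and viewed, and the job is handed in when it is done.

Besides the shell and the picture viewer there is one more tool, called after ">>>" by a JSON object that holds its "op" and its "data". send_rows: Moves the arm, as the interface text tells. Its arguments: {"type":"object","properties":{"motion":{"type":"array"}},"required":["motion"]}

```bash
ls; mkdir -p pics; cat > h.py <<'E'
import numpy as np, cv2, pickle
from plant import monitor, eyes, bot
def grab(n,tag):
    d=eyes.read_camera(n); pickle.dump(d,open(f'pics/{n}_{tag}.pkl','wb'))
    cv2.imwrite(f'pics/{n}_{tag}.png',d['img'][:,:,::-1]); return d
def load(n,tag): return pickle.load(open(f'pics/{n}_{tag}.pkl','rb'))
def K(d):
    f=240/np.tan(np.radians(d['fov_y'])/2); return np.array([[f,0,d['cx']],[0,f,d['cy']],[0,0,1.]])
def dist(d): return np.array([d['k1'],0,0,0,0.])
def world(d,u,v,z=None):
    p=cv2.undistortPoints(np.array([[[u,v]]],float),K(d),dist(d))[0,0]
    P=d['pose']; r=np.array([p[0],p[1],1.])
    if z is None:
        return P[:3,:3]@(r*d['depth'][int(round(v)),int(round(u))])+P[:3,3]
    w=P[:3,:3]@r; return P[:3,3]+w*(z-P[2,3])/w[2]
def cloud(d):
    v,u=np.mgrid[0:480,0:640]; pts=np.stack([u,v],-1).reshape(-1,1,2).astype(float)
    p=cv2.undistortPoints(pts,K(d),dist(d))[:,0]
    dd=d['depth'].reshape(-1,1); c=np.hstack([p*dd,dd])
    return (c@d['pose'][:3,:3].T+d['pose'][:3,3]).reshape(480,640,3)
def proj(d,X):
    Pi=np.linalg.inv(d['pose']); r,_=cv2.Rodrigues(Pi[:3,:3])
    return cv2.projectPoints(np.atleast_2d(np.array(X,float)),r,Pi[:3,3],K(d),dist(d))[0][:,0]
E
python3 - <<'E'
from h import *
print(monitor.sense())
for n in('side','top'):
    d=grab(n,'0'); print(n,d['fov_y'],d['k1'],d['pose'].round(3).tolist())
E
```

```text
pics
{'time': 0.0, 'joint_positions': array([-1.35152288,  0.41796161, -0.01031584,  1.61420157,  0.0047137 ,
        1.11074101, -0.05300475]), 'dq': array([-0.00119322,  0.00049643,  0.00054503,  0.00058439, -0.00029405,
       -0.00062186,  0.00078066]), 'joint_efforts': array([-1.76180914e-03, -8.64439273e+01,  6.78070430e-01, -4.34916902e+01,
        1.90733420e-02,  7.42616190e-03,  1.19190665e-05]), 'eef_pos': array([161.0537744 , 603.50511651, 230.65643477]), 'tcp_rot': array([-3.14030881e+00,  1.01942966e-04,  2.88084071e+00]), 'ft_force': array([-0.61317258, -0.53393765, -0.23693674]), 'torque': array([-0.03884843,  0.04494296, -0.01992605]), 'grip_width': 1.0019708664811018}
side 48.864041733016116 -0.15673206678776022 [[-0.965, -0.12, 0.234, 293.771], [-0.263, 0.447, -0.855, 501.101], [-0.002, -0.887, -0.463, 553.453], [0.0, 0.0, 0.0, 1.0]]
top 51.67429416092822 -0.07892498912093891 [[0.137, -0.969, 0.204, 336.46], [-0.991, -0.135, 0.026, -363.764], [0.003, -0.205, -0.979, 1027.942], [0.0, 0.0, 0.0, 1.0]]
```

View pics/side_0.png

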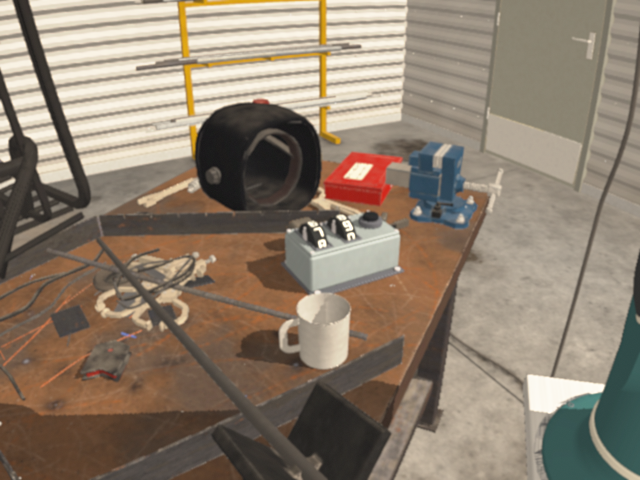

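View pics/top_0.png

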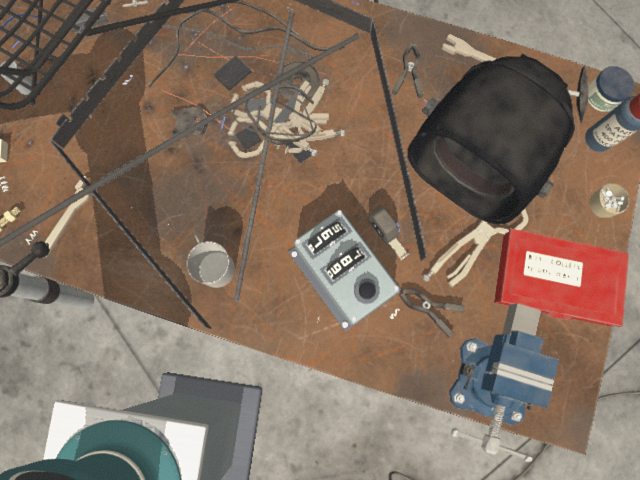

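```bash
python3 - <<'E'
from h import *
d=load('top','0'); c=cloud(d)
for u,v in [(345,268),(325,240),(345,265),(367,290),(330,300),(390,330),(210,265),(385,225),(427,300),(300,350)]:
    print(u,v,c[v,u].round(1))
im=cv2.resize(d['img'][200:340,280:480,::-1],None,fx=4,fy=4,interpolation=cv2.INTER_CUBIC); cv2.imwrite('pics/tz.png',im)
s=load('side','0')
im=cv2.resize(s['img'][190:310,270:420,::-1],None,fx=5,fy=5,interpolation=cv2.INTER_CUBIC); cv2.imwrite('pics/sz.png',im)
E
```

```text
345 268 [ 487.4 -389.7  117. ]
325 240 [ 534.4 -345.7  120. ]
345 265 [ 493.2 -389.   116. ]
367 290 [ 452.9 -435.6  111.6]
330 300 [ 336.5 -363.8 1027.9]
390 330 [ 391.5 -500.9    2.2]
210 265 [ 473.5 -111.1    2.6]
385 225 [ 594.3 -459.9   62. ]
427 300 [ 461.2 -567.5   16.6]
300 350 [ 3.266e+02 -3.240e+02  2.000e-01]
```

View pics/tz.png

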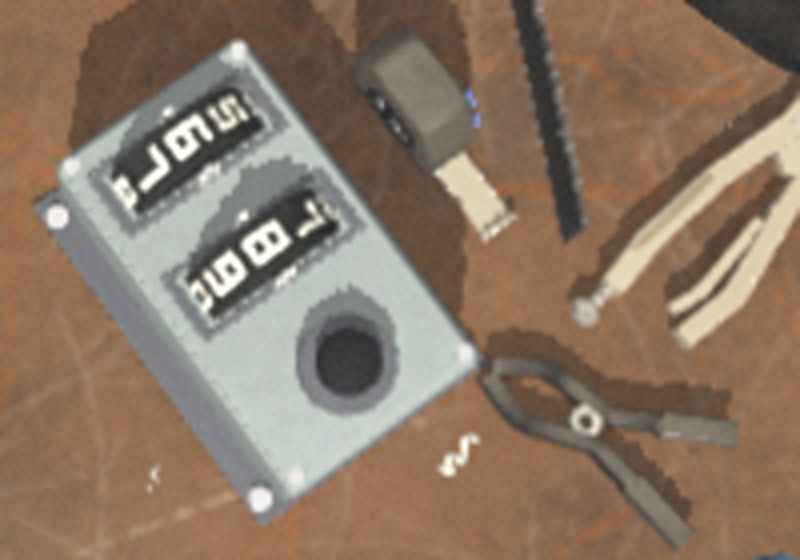

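View pics/sz.png

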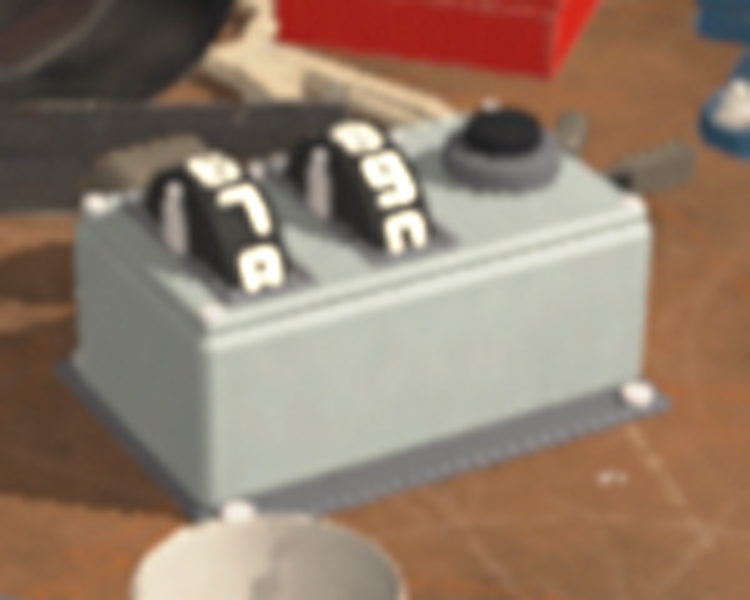

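```bash
cat > fit.py <<'E'
from h import *
d=load('top','0'); c=cloud(d)
m=(abs(c[...,2]-85)<6)&(c[...,0]>380)&(c[...,0]<640)&(c[...,1]<-280)&(c[...,1]>-540)
print(m.sum(), np.median(c[m][:,2]))
p=c[m][:,:2].astype(np.float32); r=cv2.minAreaRect(p); print(r)
m2=(c[...,2]>98)&(c[...,2]<130)&(c[...,0]>380)&(c[...,0]<640)&(c[...,1]<-280)&(c[...,1]>-540)
n,l,st,ce=cv2.connectedComponentsWithStats(m2.astype(np.uint8))
for i in range(1,n):
    if st[i,4]>30:
        q=c[l==i]; print(ce[i],st[i,4],q.mean(0).round(1),np.percentile(q[:,2],[50,95,100]).round(1),cv2.minAreaRect(q[:,:2].astype(np.float32)))
E
python3 fit.py
```

```text
3942 86.13839976136512
((499.1993408203125, -391.8565979003906), (197.38034057617188, 113.1007308959961), 43.492218017578125)
[326.16135084 235.91181989] 533 [ 544.7 -346.6  110.7] [111.9 117.7 121. ] ((546.3833618164062, -346.9478454589844), (36.622650146484375, 69.09375), 49.131263732910156)
[345.39347409 261.84836852] 521 [ 500.2 -389.2  110.2] [111.4 117.3 120.2] ((501.1650085449219, -389.976318359375), (36.109012603759766, 69.54244995117188), 44.178192138671875)
[366.45533141 290.83573487] 347 [ 452.1 -435.3  104.7] [106.3 110.1 112. ] ((451.9591369628906, -435.187744140625), (44.049522399902344, 41.179161071777344), 65.41111755371094)
```

```bash
python3 - <<'E'
from h import *
C=np.array([499.2,-391.9,0]); a=np.radians(-46.5); R=np.array([[np.cos(a),-np.sin(a),0],[np.sin(a),np.cos(a),0],[0,0,1]])
loc=[(sx*57.5,sy*100,85) for sx in(-1,1) for sy in(-1,1)]+[(0,65,115),(0,3,115),(0,-64,109)]+[(-72.5,s*102.5,1) for s in(-1,1)]
out=[]
for n,(u0,v0),(w,h) in (('top',(280,190),(130,150)),('side',(270,180),(140,120))):
    d=load(n,'0'); q=proj(d,[C+R@np.array(l) for l in loc]); S=5 if n=='side' else 4
    im=cv2.resize(d['img'][v0:v0+h,u0:u0+w,::-1],None,fx=S,fy=S)
    for x,y in q: cv2.circle(im,(int((x+.5-u0)*S),int((y+.5-v0)*S)),4,(0,0,255),1)
    cv2.imwrite(f'pics/ov_{n}.png',im)
E
```

```text
(no output)
```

View pics/ov_top.png

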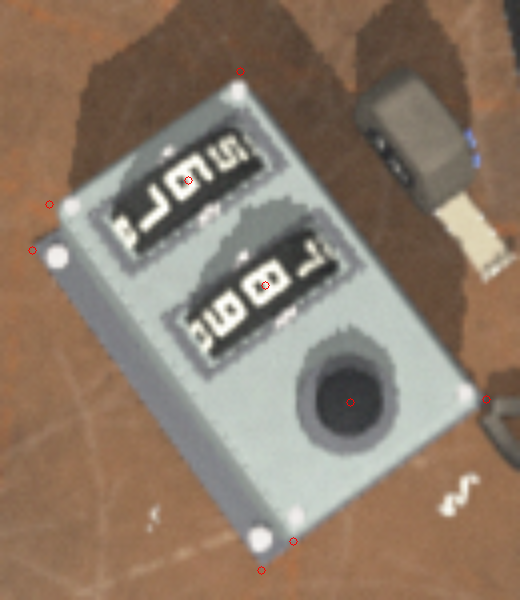

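View pics/ov_side.png

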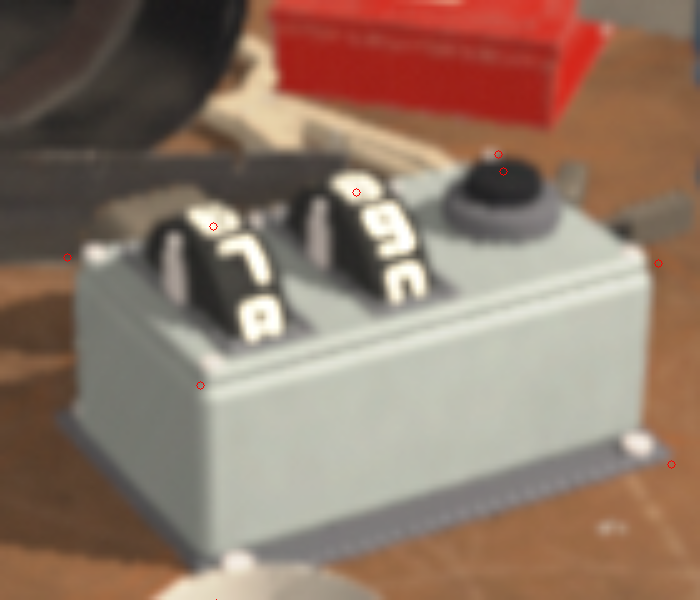

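>>> {"op": "send_rows", "data": {"motion": [{"dx":0,"dy":-10,"dz":-20,"turn":0,"claw":0},{"dx":0,"dy":-25,"dz":-25,"turn":0,"claw":0},{"dx":0,"dy":-28,"dz":-25,"turn":0,"claw":0},{"dx":0,"dy":-28,"dz":-25,"turn":0,"claw":0},{"dx":0,"dy":-28,"dz":-25,"turn":0,"claw":0},{"dx":0,"dy":-28,"dz":-25,"turn":0,"claw":0},{"dx":0,"dy":-28,"dz":-25,"turn":0,"claw":0},{"dx":0,"dy":-25,"dz":-20,"turn":0,"claw":0}]}}

```text
time: 0.77
eef_pos: [109.1, 409.0, 422.9]
tcp_rot: [3.141, 0.0, 2.881]
ft_force: [-0.2, 0.6, -0.1]
grip_width: -0.001
```

>>> {"op": "send_rows", "data": {"motion": [{"dx":-20,"dy":-0.5,"dz":0,"turn":0.05,"claw":0},{"dx":-33.5,"dy":-1.3,"dz":0,"turn":0.08,"claw":0},{"dx":-33.5,"dy":-1.3,"dz":0,"turn":0.08,"claw":0},{"dx":-33.5,"dy":-1.3,"dz":0,"turn":0.08,"claw":0},{"dx":-33.5,"dy":-1.3,"dz":0,"turn":0.08,"claw":0},{"dx":-33.5,"dy":-1.3,"dz":0,"turn":0.08,"claw":0},{"dx":-33.5,"dy":-1.3,"dz":0,"turn":0.08,"claw":0},{"dx":-33.5,"dy":-1.3,"dz":0,"turn":0.08,"claw":0}]}}

```text
time: 1.43
eef_pos: [322.5, 274.9, 421.0]
tcp_rot: [-3.141, 0.0, 2.267]
ft_force: [1.1, 1.0, -0.5]
grip_width: -0.0
```

>>> {"op": "send_rows", "data": {"motion": [{"dx":-33.5,"dy":-1.3,"dz":0,"turn":0.08,"claw":0},{"dx":-33.5,"dy":-1.3,"dz":0,"turn":0.08,"claw":0},{"dx":-33.5,"dy":-1.3,"dz":0,"turn":0.08,"claw":0},{"dx":-33.5,"dy":-1.3,"dz":0,"turn":0.08,"claw":0},{"dx":-33.5,"dy":-1.3,"dz":0,"turn":0.08,"claw":0},{"dx":-33.5,"dy":-1.3,"dz":0,"turn":0.08,"claw":0},{"dx":-33.5,"dy":-1.3,"dz":0,"turn":0.08,"claw":0},{"dx":-33.5,"dy":-1.3,"dz":0,"turn":0.08,"claw":0}]}}

```text
time: 2.1
eef_pos: [419.6, 29.6, 421.1]
tcp_rot: [-3.141, 0.0, 1.627]
ft_force: [0.6, 0.1, -0.1]
grip_width: -0.0
```

>>> {"op": "send_rows", "data": {"motion": [{"dx":-33.5,"dy":-1.3,"dz":0,"turn":0.08,"claw":0},{"dx":-33.5,"dy":-1.3,"dz":0,"turn":0.08,"claw":0},{"dx":-33.5,"dy":-1.3,"dz":0,"turn":0.08,"claw":0},{"dx":-33.5,"dy":-1.3,"dz":0,"turn":0.08,"claw":0},{"dx":-33.5,"dy":-1.3,"dz":0,"turn":0.08,"claw":0},{"dx":-33.5,"dy":-1.3,"dz":0,"turn":0.08,"claw":0},{"dx":-33.5,"dy":-1.3,"dz":0,"turn":0.08,"claw":0},{"dx":-20,"dy":-0.5,"dz":0,"turn":0.08,"claw":0}]}}

```text
time: 2.77
eef_pos: [357.4, -215.1, 421.2]
tcp_rot: [3.142, -0.0, 0.984]
ft_force: [0.3, 0.6, 0.1]
grip_width: 0.0
```

```bash
cat > to.py <<'E'
from h import *
import sys
# target in timer frame (x,y,z mm) -> remaining tool-axis shift
C=np.array([499.2,-391.9,0]); a=np.radians(-46.5); R=np.array([[np.cos(a),-np.sin(a),0],[np.sin(a),np.cos(a),0],[0,0,1]])
from scipy.spatial.transform import Rotation as Ro
s=monitor.sense(); T=Ro.from_euler('xyz',s['tcp_rot']).as_matrix()
loc=R.T@(s['eef_pos']-C)
print('t %.2f'%s['time'],'pos',s['eef_pos'].round(2),'rot',s['tcp_rot'].round(3),'timer-frame',loc.round(2),'F',s['ft_force'].round(2),'yaw err->turn',round(-(0.759-s['tcp_rot'][2]),3))
if len(sys.argv)>3:
    t=np.array([float(x) for x in sys.argv[1:4]])
    print('tool shift',(T.T@(C+R@t-s['eef_pos'])).round(2))
E
python3 to.py 0 65 200; python3 -c "
from h import *
print(monitor.sense()['joint_positions'].round(3))"
```

```text
t 2.77 pos [ 357.37 -215.08  421.24] rot [ 3.142 -0.     0.984] timer-frame [-225.89   18.84  421.24] F [0.33 0.58 0.1 ] yaw err->turn 0.225
tool shift [ -5.38 230.5  221.23]
[-0.517 -0.214  0.837  1.818  0.159  1.469 -0.295]
```

>>> {"op": "send_rows", "data": {"motion": [{"dx":0,"dy":0,"dz":15,"turn":0.1125,"claw":0},{"dx":0,"dy":0,"dz":20,"turn":0.1125,"claw":0},{"dx":6,"dy":29,"dz":20,"turn":0,"claw":0},{"dx":6,"dy":32,"dz":20,"turn":0,"claw":0},{"dx":6,"dy":32,"dz":20,"turn":0,"claw":0},{"dx":6,"dy":32,"dz":20,"turn":0,"claw":0},{"dx":6,"dy":32,"dz":20,"turn":0,"claw":0},{"dx":6,"dy":32,"dz":20,"turn":0,"claw":0}]}}

```text
time: 3.43
eef_pos: [503.3, -312.2, 275.1]
tcp_rot: [-3.137, -0.001, 0.767]
ft_force: [0.9, 1.7, 1.8]
grip_width: -0.0
```

>>> {"op": "send_rows", "data": {"motion": [{"dx":5,"dy":20,"dz":20,"turn":0,"claw":0},{"dx":5,"dy":17,"dz":20,"turn":0,"claw":0},{"dx":0,"dy":0,"dz":15,"turn":0,"claw":0},{"dx":0,"dy":0,"dz":10,"turn":0,"claw":0},{"dx":0,"dy":0,"dz":10,"turn":0,"claw":0},{"dx":0,"dy":0,"dz":0,"turn":0,"claw":0},{"dx":0,"dy":0,"dz":0,"turn":0,"claw":0},{"dx":0,"dy":0,"dz":0,"turn":0,"claw":0}]}}

```text
time: 4.1
eef_pos: [535.0, -330.9, 203.4]
tcp_rot: [-3.14, -0.002, 0.766]
ft_force: [0.1, 0.1, -0.1]
grip_width: 0.0
```

```bash
python3 to.py 0 65 150; python3 - <<'E'
from h import *
a=grab('side','1')
cv2.imwrite('pics/s1.png',cv2.resize(a['img'][60:310,220:470,::-1],None,fx=2.4,fy=2.4,interpolation=cv2.INTER_CUBIC))
grab('top','1')
E
```

```text
t 4.10 pos [ 534.97 -330.94  203.35] rot [-3.14e+00 -2.00e-03  7.66e-01] timer-frame [-19.59  67.9  203.35] F [ 0.06  0.14 -0.07] yaw err->turn 0.007
tool shift [-3.14 19.68 53.3 ]
```

View pics/s1.png

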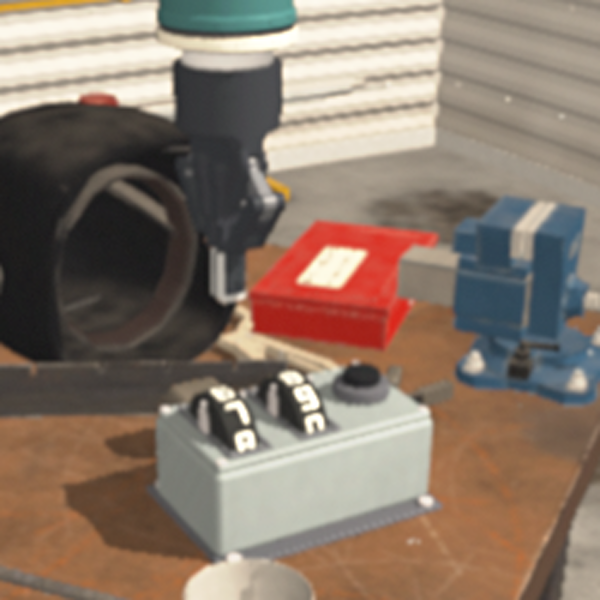

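View pics/top_1.png

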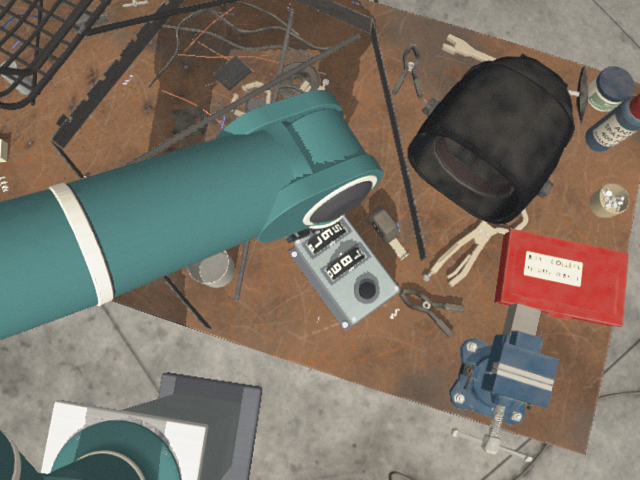

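>>> {"op": "send_rows", "data": {"motion": [{"dx":-1,"dy":8,"dz":15,"turn":0.007,"claw":0},{"dx":-1,"dy":8,"dz":20,"turn":0,"claw":0},{"dx":-1,"dy":8,"dz":20,"turn":0,"claw":0},{"dx":0,"dy":8,"dz":15,"turn":0,"claw":0},{"dx":0,"dy":0,"dz":10,"turn":0,"claw":0},{"dx":0,"dy":0,"dz":0,"turn":0,"claw":0},{"dx":0,"dy":0,"dz":0,"turn":0,"claw":0},{"dx":0,"dy":0,"dz":0,"turn":0,"claw":0}]}}

```text
time: 4.87
eef_pos: [554.7, -355.9, 123.3]
tcp_rot: [-3.139, -0.002, 0.759]
ft_force: [-0.7, 0.4, 0.2]
grip_width: -0.001
```

```bash
python3 to.py 12.5 65 117; python3 - <<'E'
from h import *
a=grab('side','2')
cv2.imwrite('pics/s2.png',cv2.resize(a['img'][140:260,270:420,::-1],None,fx=5,fy=5,interpolation=cv2.INTER_CUBIC))
E
```

```text
t 4.87 pos [ 554.75 -355.93  123.34] rot [-3.139e+00 -2.000e-03  7.590e-01] timer-frame [ 12.14  65.05 123.34] F [-0.71  0.4   0.23] yaw err->turn -0.0
tool shift [-0.06  0.37  6.34]
```

View pics/s2.png

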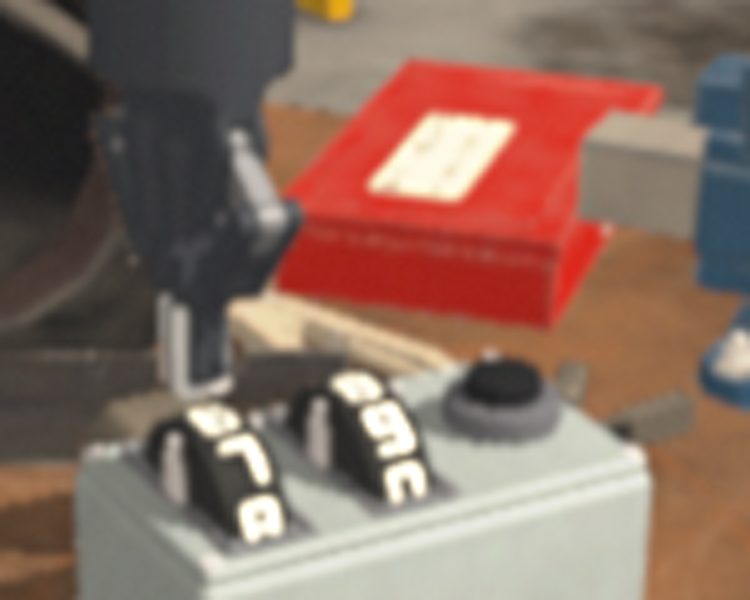

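>>> {"op": "send_rows", "data": {"motion": [{"dx":0,"dy":0.4,"dz":2,"turn":0,"claw":0},{"dx":0,"dy":0,"dz":2,"turn":0,"claw":0},{"dx":0,"dy":0,"dz":2,"turn":0,"claw":0},{"dx":0,"dy":0,"dz":2,"turn":0,"claw":0},{"dx":0,"dy":0,"dz":2,"turn":0,"claw":0},{"dx":0,"dy":0,"dz":0,"turn":0,"claw":0},{"dx":0,"dy":0,"dz":0,"turn":0,"claw":0},{"dx":0,"dy":0,"dz":0,"turn":0,"claw":0}]}}

```text
time: 5.58
eef_pos: [555.3, -356.7, 112.7]
tcp_rot: [-3.14, -0.001, 0.759]
ft_force: [0.1, -1.0, 7.5]
grip_width: -0.001
```

```bash
python3 to.py 12.5 65 109
```

```text
t 5.58 pos [ 555.29 -356.72  112.69] rot [-3.14e+00 -1.00e-03  7.59e-01] timer-frame [ 13.09  64.9  112.69] F [ 0.14 -0.98  7.5 ] yaw err->turn -0.0
tool shift [ 0.09 -0.58  3.69]
```

>>> {"op": "send_rows", "data": {"motion": [{"dx":0,"dy":0,"dz":2,"turn":0,"claw":0},{"dx":0,"dy":0,"dz":1.5,"turn":0,"claw":0},{"dx":0,"dy":0,"dz":0,"turn":0,"claw":0},{"dx":0,"dy":0,"dz":0,"turn":0,"claw":0},{"dx":0,"dy":-2,"dz":0,"turn":0,"claw":0},{"dx":0,"dy":-3,"dz":0,"turn":0,"claw":0},{"dx":0,"dy":-3,"dz":0,"turn":0,"claw":0},{"dx":0,"dy":-3,"dz":0,"turn":0,"claw":0}]}}

```text
time: 6.25
eef_pos: [547.7, -348.7, 109.4]
tcp_rot: [-3.14, -0.002, 0.759]
ft_force: [1.4, 0.1, 10.6]
grip_width: 0.002
```

```bash
python3 to.py -12.5 65 109; python3 - <<'E'
from h import *
a=grab('side','3')
cv2.imwrite('pics/s3.png',cv2.resize(a['img'][140:260,270:420,::-1],None,fx=5,fy=5,interpolation=cv2.INTER_CUBIC))
E
```

```text
t 6.25 pos [ 547.7  -348.68  109.45] rot [-3.14e+00 -2.00e-03  7.59e-01] timer-frame [  2.04  64.93 109.45] F [ 1.45  0.13 10.62] yaw err->turn -0.0
tool shift [  0.06 -14.54   0.47]
```

View pics/s3.png

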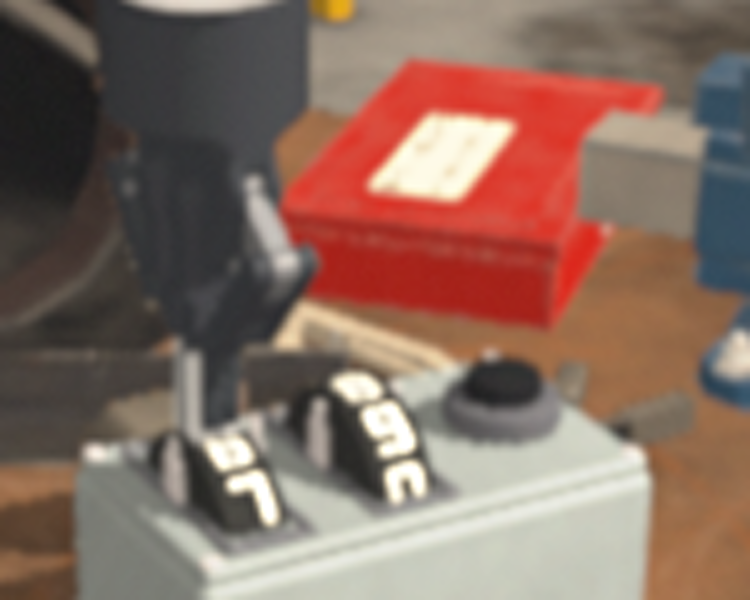

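>>> {"op": "send_rows", "data": {"motion": [{"dx":0,"dy":-3,"dz":0,"turn":0,"claw":0},{"dx":0,"dy":-3,"dz":0,"turn":0,"claw":0},{"dx":0,"dy":-3,"dz":0,"turn":0,"claw":0},{"dx":0,"dy":-3,"dz":0,"turn":0,"claw":0},{"dx":0,"dy":-2,"dz":0,"turn":0,"claw":0},{"dx":0,"dy":0,"dz":0,"turn":0,"claw":0},{"dx":0,"dy":0,"dz":0,"turn":0,"claw":0},{"dx":0,"dy":0,"dz":0,"turn":0,"claw":0}]}}

```text
time: 6.97
eef_pos: [537.9, -338.3, 109.3]
tcp_rot: [-3.139, -0.002, 0.759]
ft_force: [-1.3, 1.8, 10.2]
grip_width: 0.003
```

```bash
python3 to.py -12.5 65 109
```

```text
t 6.97 pos [ 537.89 -338.28  109.28] rot [-3.139e+00 -2.000e-03  7.590e-01] timer-frame [-12.26  64.97 109.28] F [-1.32  1.85 10.24] yaw err->turn -0.0
tool shift [ 0.03 -0.24  0.28]
```

>>> {"op": "send_rows", "data": {"motion": [{"dx":0,"dy":0,"dz":-4,"turn":0,"claw":0},{"dx":0,"dy":0,"dz":-6,"turn":0,"claw":0},{"dx":0,"dy":0,"dz":-10,"turn":0,"claw":0},{"dx":0,"dy":6,"dz":-5,"turn":0,"claw":0},{"dx":0,"dy":10,"dz":0,"turn":0,"claw":0},{"dx":0,"dy":9,"dz":0,"turn":0,"claw":0},{"dx":0,"dy":0,"dz":0,"turn":0,"claw":0},{"dx":0,"dy":0,"dz":0,"turn":0,"claw":0}]}}

```text
time: 7.63
eef_pos: [554.7, -356.7, 133.3]
tcp_rot: [-3.138, -0.001, 0.758]
ft_force: [-0.2, -0.2, 0.2]
grip_width: 0.003
```

```bash
python3 to.py 12.5 65 113; python3 - <<'E'
from h import *
a=grab('side','4')
cv2.imwrite('pics/s4.png',cv2.resize(a['img'][140:260,270:420,::-1],None,fx=5,fy=5,interpolation=cv2.INTER_CUBIC))
E
```

```text
t 7.63 pos [ 554.73 -356.72  133.3 ] rot [-3.138e+00 -1.000e-03  7.580e-01] timer-frame [ 12.7  64.5 133.3] F [-0.16 -0.21  0.16] yaw err->turn -0.001
tool shift [ 0.49 -0.13 20.3 ]
```

View pics/s4.png

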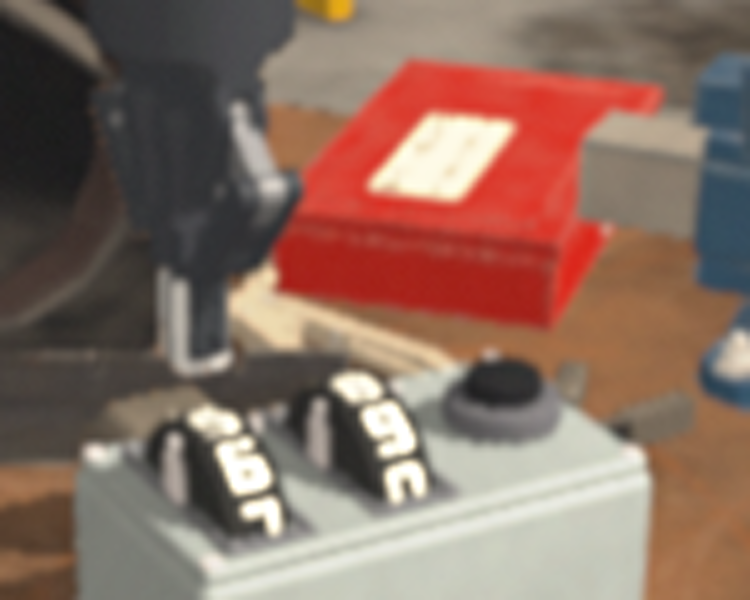

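>>> {"op": "send_rows", "data": {"motion": [{"dx":0.5,"dy":0,"dz":7,"turn":0,"claw":0},{"dx":0,"dy":0,"dz":7,"turn":0,"claw":0},{"dx":0,"dy":0,"dz":3,"turn":0,"claw":0},{"dx":0,"dy":0,"dz":3,"turn":0,"claw":0},{"dx":0,"dy":0,"dz":2,"turn":0,"claw":0},{"dx":0,"dy":0,"dz":2,"turn":0,"claw":0},{"dx":0,"dy":0,"dz":0,"turn":0,"claw":0},{"dx":0,"dy":0,"dz":0,"turn":0,"claw":0}]}}

```text
time: 8.35
eef_pos: [555.8, -356.4, 110.3]
tcp_rot: [-3.14, -0.002, 0.759]
ft_force: [1.8, -1.8, 9.1]
grip_width: -0.002
```

```bash
python3 to.py -12.5 65 109
```

```text
t 8.35 pos [ 555.76 -356.38  110.29] rot [-3.14e+00 -2.00e-03  7.59e-01] timer-frame [ 13.17  65.48 110.29] F [ 1.76 -1.84  9.08] yaw err->turn -0.0
tool shift [ -0.49 -25.67   1.32]
```

>>> {"op": "send_rows", "data": {"motion": [{"dx":0,"dy":0,"dz":1,"turn":0,"claw":0},{"dx":0,"dy":0,"dz":0,"turn":0,"claw":0},{"dx":0,"dy":-2,"dz":0,"turn":0,"claw":0},{"dx":0,"dy":-3,"dz":0,"turn":0,"claw":0},{"dx":0,"dy":-3,"dz":0,"turn":0,"claw":0},{"dx":0,"dy":-3,"dz":0,"turn":0,"claw":0},{"dx":0,"dy":-3,"dz":0,"turn":0,"claw":0},{"dx":0,"dy":-3,"dz":0,"turn":0,"claw":0}]}}

```text
time: 9.02
eef_pos: [543.9, -343.9, 109.4]
tcp_rot: [-3.14, -0.002, 0.759]
ft_force: [0.1, 0.9, 10.7]
grip_width: 0.001
```

>>> {"op": "send_rows", "data": {"motion": [{"dx":0,"dy":-3,"dz":0,"turn":0,"claw":0},{"dx":0,"dy":-3,"dz":0,"turn":0,"claw":0},{"dx":0,"dy":-2.5,"dz":0,"turn":0,"claw":0},{"dx":0,"dy":0,"dz":0,"turn":0,"claw":0},{"dx":0,"dy":0,"dz":0,"turn":0,"claw":0},{"dx":0,"dy":0,"dz":0,"turn":0,"claw":0},{"dx":0,"dy":0,"dz":0,"turn":0,"claw":0},{"dx":0,"dy":0,"dz":0,"turn":0,"claw":0}]}}

```text
time: 9.68
eef_pos: [537.9, -337.6, 109.2]
tcp_rot: [-3.139, -0.002, 0.759]
ft_force: [-1.7, 2.8, 10.6]
grip_width: -0.001
```

```bash
python3 to.py -12.5 65 109
```

```text
t 9.68 pos [ 537.9  -337.55  109.24] rot [-3.139e+00 -2.000e-03  7.590e-01] timer-frame [-12.78  65.49 109.24] F [-1.72  2.82 10.56] yaw err->turn -0.0
tool shift [-0.49  0.28  0.24]
```

>>> {"op": "send_rows", "data": {"motion": [{"dx":0,"dy":0,"dz":-4,"turn":0,"claw":0},{"dx":0,"dy":0,"dz":-6,"turn":0,"claw":0},{"dx":0,"dy":0,"dz":-10,"turn":0,"claw":0},{"dx":-2.5,"dy":6,"dz":-5,"turn":0,"claw":0},{"dx":-20,"dy":10,"dz":0,"turn":0,"claw":0},{"dx":-20,"dy":9.5,"dz":0,"turn":0,"claw":0},{"dx":-20,"dy":0,"dz":0,"turn":0,"claw":0},{"dx":0,"dy":0,"dz":0,"turn":0,"claw":0}]}}

```text
time: 10.35
eef_pos: [506.5, -403.1, 134.3]
tcp_rot: [-3.139, 0.001, 0.754]
ft_force: [-0.3, -0.4, 0.2]
grip_width: -0.001
```

```bash
python3 to.py 12.5 3 109; python3 - <<'E'
from h import *
a=grab('side','5')
cv2.imwrite('pics/s5.png',cv2.resize(a['img'][140:260,270:420,::-1],None,fx=5,fy=5,interpolation=cv2.INTER_CUBIC))
E
```

```text
t 10.35 pos [ 506.5  -403.06  134.27] rot [-3.139e+00  1.000e-03  7.540e-01] timer-frame [ 13.12  -2.39 134.27] F [-0.27 -0.36  0.21] yaw err->turn -0.005
tool shift [ 5.41 -0.59 25.27]
```

View pics/s5.png

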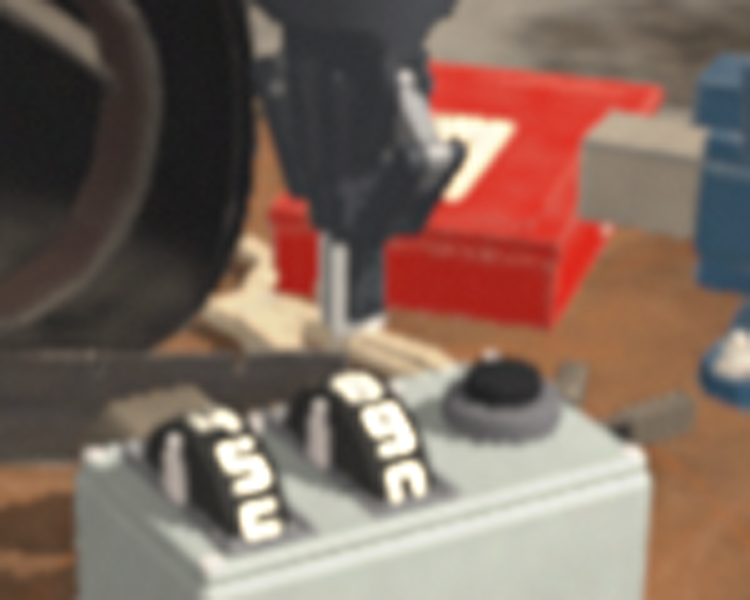

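```bash
python3 to.py 12.5 3 109
```

```text
t 10.40 pos [ 508.09 -401.3   134.06] rot [-3.139 -0.     0.755] timer-frame [ 1.2940e+01 -2.0000e-02  1.3406e+02] F [-0.16 -0.14  0.61] yaw err->turn -0.004
tool shift [ 3.01 -0.38 25.06]
```

>>> {"op": "send_rows", "data": {"motion": [{"dx":0,"dy":0,"dz":0,"turn":0,"claw":0},{"dx":0,"dy":0,"dz":3,"turn":0,"claw":0},{"dx":0,"dy":0,"dz":6,"turn":0,"claw":0},{"dx":0,"dy":0,"dz":6,"turn":0,"claw":0},{"dx":0,"dy":0,"dz":3,"turn":0,"claw":0},{"dx":0,"dy":0,"dz":3,"turn":0,"claw":0},{"dx":0,"dy":0,"dz":0,"turn":0,"claw":0},{"dx":0,"dy":0,"dz":0,"turn":0,"claw":0}]}}

```text
time: 11.07
eef_pos: [510.5, -398.9, 112.7]
tcp_rot: [-3.139, -0.002, 0.759]
ft_force: [1.7, 0.7, 8.0]
grip_width: -0.002
```

```bash
python3 to.py 12.5 3 109
```

```text
t 11.07 pos [ 510.54 -398.93  112.73] rot [-3.139e+00 -2.000e-03  7.590e-01] timer-frame [ 12.91   3.39 112.73] F [1.7  0.72 7.98] yaw err->turn 0.0
tool shift [-0.39 -0.4   3.73]
```

Contact at the expected height; press to about 5.5 mm and roll one digit to the front.

>>> {"op": "send_rows", "data": {"motion": [{"dx":0,"dy":0,"dz":2,"turn":0,"claw":0},{"dx":0,"dy":0,"dz":1.5,"turn":0,"claw":0},{"dx":0,"dy":0,"dz":0,"turn":0,"claw":0},{"dx":0,"dy":0,"dz":0,"turn":0,"claw":0},{"dx":0,"dy":-2,"dz":0,"turn":0,"claw":0},{"dx":0,"dy":-3,"dz":0,"turn":0,"claw":0},{"dx":0,"dy":-3,"dz":0,"turn":0,"claw":0},{"dx":0,"dy":-3,"dz":0,"turn":0,"claw":0}]}}

```text
time: 11.73
eef_pos: [503.0, -391.0, 109.7]
tcp_rot: [-3.14, -0.002, 0.759]
ft_force: [1.5, 0.5, 10.2]
grip_width: -0.002
```

>>> {"op": "send_rows", "data": {"motion": [{"dx":0,"dy":-3,"dz":0,"turn":0,"claw":0},{"dx":0,"dy":-3,"dz":0,"turn":0,"claw":0},{"dx":0,"dy":-3,"dz":0,"turn":0,"claw":0},{"dx":0,"dy":-3,"dz":0,"turn":0,"claw":0},{"dx":0,"dy":-2.5,"dz":0,"turn":0,"claw":0},{"dx":0,"dy":0,"dz":0,"turn":0,"claw":0},{"dx":0,"dy":0,"dz":0,"turn":0,"claw":0},{"dx":0,"dy":0,"dz":0,"turn":0,"claw":0}]}}

```text
time: 12.4
eef_pos: [492.8, -380.2, 109.5]
tcp_rot: [-3.139, -0.002, 0.759]
ft_force: [-0.2, 3.4, 9.3]
grip_width: -0.001
```

```bash
python3 to.py -12.5 3 109
```

```text
t 12.40 pos [ 492.81 -380.24  109.53] rot [-3.139e+00 -2.000e-03  7.590e-01] timer-frame [-12.86   3.39 109.53] F [-0.24  3.36  9.28] yaw err->turn 0.0
tool shift [-0.39  0.36  0.53]
```

>>> {"op": "send_rows", "data": {"motion": [{"dx":0,"dy":0,"dz":-4,"turn":0,"claw":0},{"dx":0,"dy":0,"dz":-6,"turn":0,"claw":0},{"dx":0,"dy":0,"dz":-10,"turn":0,"claw":0},{"dx":0,"dy":0,"dz":-10,"turn":0,"claw":0},{"dx":-10,"dy":3,"dz":0,"turn":0,"claw":0},{"dx":-20,"dy":5,"dz":0,"turn":0,"claw":0},{"dx":-20,"dy":5,"dz":0,"turn":0,"claw":0},{"dx":-17.5,"dy":0,"dz":0,"turn":0,"claw":0}]}}

```text
time: 13.07
eef_pos: [451.3, -438.1, 139.3]
tcp_rot: [-3.139, -0.001, 0.759]
ft_force: [-0.8, 0.1, -0.6]
grip_width: 0.001
```

```bash
python3 - <<'E'
from h import *
a=grab('side','6')
cv2.imwrite('pics/s6.png',cv2.resize(a['img'][140:260,270:420,::-1],None,fx=5,fy=5,interpolation=cv2.INTER_CUBIC))
a=grab('top','6')
cv2.imwrite('pics/t6.png',cv2.resize(a['img'][190:340,280:440,::-1],None,fx=4,fy=4,interpolation=cv2.INTER_CUBIC))
E
python3 to.py 0 -64 115
```

```text
t 13.17 pos [ 449.08 -439.36  139.44] rot [-3.139  0.     0.754] timer-frame [-7.0000e-02 -6.9030e+01  1.3944e+02] F [-0.3  -0.63 -0.46] yaw err->turn -0.005
tool shift [ 5.04  0.11 24.43]
```

View pics/s6.png

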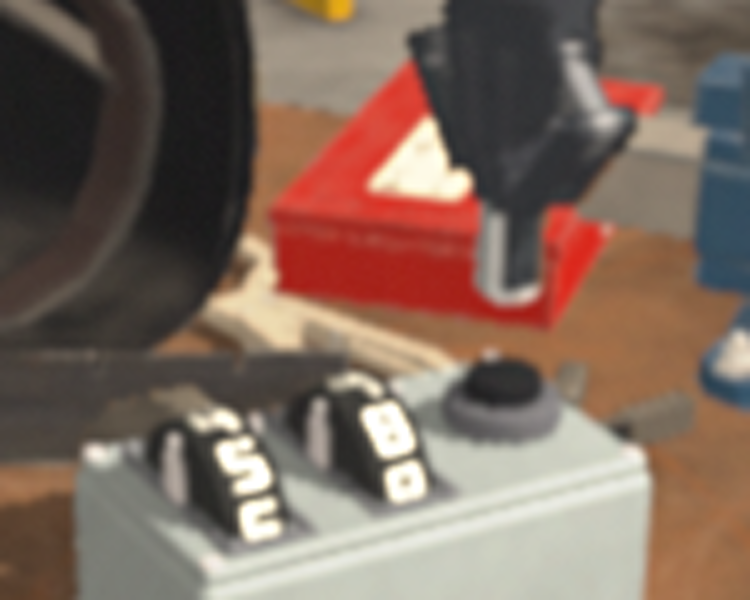

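View pics/t6.png

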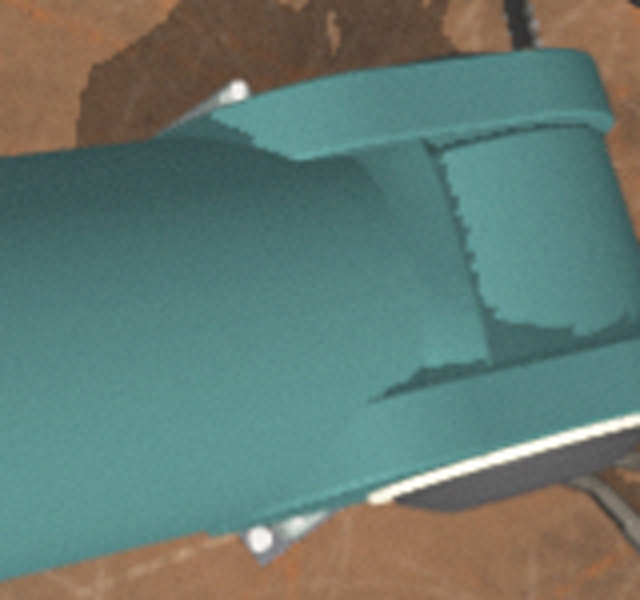

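```bash
python3 - <<'E'
from h import *
C=np.array([499.2,-391.9,0]); a=np.radians(-46.5); R=np.array([[np.cos(a),-np.sin(a),0],[np.sin(a),np.cos(a),0],[0,0,1]])
for t in '06':
    c=(cloud(load('side',t))-C)@R
    for y in(65,3,-64):
        m=(abs(c[...,0])<(40 if y>0 else 10))&(abs(c[...,1]-y)<9)&(c[...,2]>95)&(c[...,2]<122); q=c[m]
        print(t,y,m.sum(),np.percentile(q[:,2],[50,90,98]).round(1), (np.hypot(q[:,0],q[:,2]-75).mean()).round(2))
E
python3 to.py 0 -64 115
```

```text
0 65 204 [112.  118.5 119.5] 42.3
0 3 186 [111.4 117.5 118. ] 41.72
0 -64 42 [109.6 110.8 111.1] 34.6
6 65 200 [111.3 117.1 118.2] 41.39
6 3 191 [111.1 116.8 118.2] 41.54
6 -64 44 [109.8 110.9 111.4] 35.06
t 13.17 pos [ 449.08 -439.36  139.44] rot [-3.139  0.     0.754] timer-frame [-7.0000e-02 -6.9030e+01  1.3944e+02] F [-0.3  -0.63 -0.46] yaw err->turn -0.005
tool shift [ 5.04  0.11 24.43]
```

```bash
python3 - <<'E'
from h import *
C=np.array([499.2,-391.9,0]); a=np.radians(-46.5); R=np.array([[np.cos(a),-np.sin(a),0],[np.sin(a),np.cos(a),0],[0,0,1]])
D={t:load('side',t) for t in '03456'}
c0=(cloud(D['0'])-C)@R
for t in '3456':
    r=[]
    for y in(65,3):
        m=(abs(c0[...,0])<40)&(abs(c0[...,1]-y)<9)&(c0[...,2]>92)&(c0[...,2]<122)&(D[t]['depth']>0)
        dd=(D[t]['depth']-D['0']['depth'])[m]; r+= [y,round(float(np.median(dd)),2),round(float(dd[abs(dd)<10].mean()),2),round(float(dd[abs(dd)<10].std()/m.sum()**.5),2)]
    m=(abs(c0[...,0])<50)&(abs(c0[...,1])<95)&(abs(c0[...,2]-85)<4); dd=(D[t]['depth']-D['0']['depth'])[m]; r+=['box',round(float(np.median(dd)),2)]
    print(t,r)
a=D['0']['img'][185:250,290:370,::-1]; b=D['6']['img'][185:250,290:370,::-1]
cv2.imwrite('pics/cmp.png',cv2.resize(np.hstack([a,b]),None,fx=5,fy=5,interpolation=cv2.INTER_CUBIC))
E
```

```text
3 [65, 4.45, 3.53, 0.31, 3, -0.04, -0.15, 0.17, 'box', -0.46]
4 [65, 1.46, 1.45, 0.2, 3, -0.0, -0.05, 0.18, 'box', -0.55]
5 [65, 1.29, 1.55, 0.2, 3, 0.21, 0.26, 0.16, 'box', -0.67]
6 [65, 1.44, 1.46, 0.19, 3, 0.4, 0.29, 0.19, 'box', -0.45]
```

View pics/cmp.png

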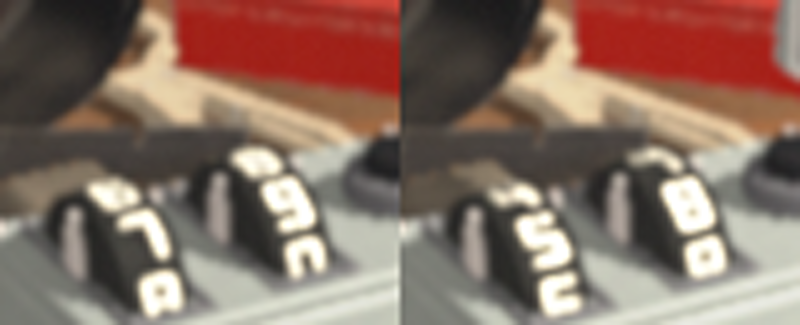

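>>> {"op": "send_rows", "data": {"motion": [{"dx":0,"dy":-10,"dz":-20,"turn":0,"claw":0},{"dx":0,"dy":-25,"dz":-20,"turn":0,"claw":0},{"dx":0,"dy":-30,"dz":-20,"turn":0,"claw":0},{"dx":0,"dy":-30,"dz":-15,"turn":0,"claw":0},{"dx":0,"dy":-30,"dz":-10,"turn":0,"claw":0},{"dx":0,"dy":-30,"dz":-10,"turn":0,"claw":0},{"dx":0,"dy":-25,"dz":-5,"turn":0,"claw":0},{"dx":0,"dy":-20,"dz":0,"turn":0,"claw":0}]}}

```text
time: 13.83
eef_pos: [313.8, -290.7, 239.7]
tcp_rot: [-3.138, -0.002, 0.759]
ft_force: [-0.0, -0.6, 0.8]
grip_width: 0.0
```

```bash
cat > chk.py <<'E'
from h import *
import sys
t=sys.argv[1]
grab('top',t); grab('side',t)
C=np.array([499.2,-391.9,0]); a=np.radians(-46.5); R=np.array([[np.cos(a),-np.sin(a),0],[np.sin(a),np.cos(a),0],[0,0,1]])
for cam in('top','side'):
    A,B=load(cam,'0'),load(cam,t); c0=(cloud(A)-C)@R; c1=(cloud(B)-C)@R; r=[cam]
    for y in(65,3):
        for cc in(c0,c1):
            m=(abs(cc[...,0])<20)&(abs(cc[...,1]-y)<9)&(cc[...,2]>95)&(cc[...,2]<125)
            q=cc[m]; s=np.hypot(q[:,0],q[:,2]-75); 
            # fit circle height with R=40
            r+=[y,m.sum(),np.round(np.median(q[:,2]-np.sqrt(1600-q[:,0]**2)),2)]
    m=(abs(c0[...,0])<50)&(abs(c0[...,1])<95)&(abs(c0[...,2]-85)<5)&(B['depth']>0); r+=['box',np.median(c0[m][:,2]).round(2),np.median(c1[m][:,2]).round(2)]
    print(*r)
b=load('top',t)['img'][190:340,280:440,::-1]; cv2.imwrite(f'pics/t{t}.png',cv2.resize(b,None,fx=4,fy=4,interpolation=cv2.INTER_CUBIC))
E
python3 chk.py 7; python3 to.py
```

```text
top 65 195 76.97 65 194 75.88 3 204 76.22 3 202 75.85 box 86.24 86.34
side 65 101 78.54 65 105 77.35 3 93 77.39 3 89 77.22 box 87.83 87.89
t 13.93 pos [ 313.65 -289.62  239.68] rot [-3.138 -0.006  0.76 ] timer-frame [-201.92  -64.19  239.68] F [1.49 0.09 0.46] yaw err->turn 0.001
```

View pics/t7.png

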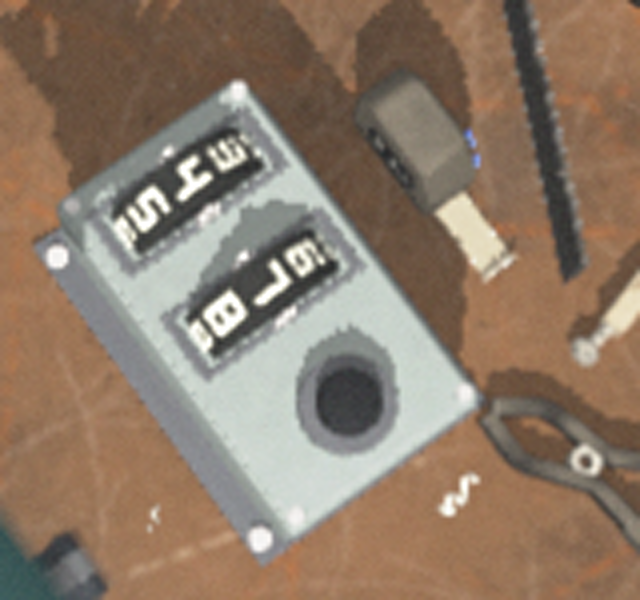

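>>> {"op": "send_rows", "data": {"motion": [{"dx":0,"dy":10,"dz":0,"turn":0,"claw":0},{"dx":0,"dy":25,"dz":5,"turn":0,"claw":0},{"dx":0,"dy":32,"dz":10,"turn":0,"claw":0},{"dx":0,"dy":35,"dz":15,"turn":0,"claw":0},{"dx":0,"dy":35,"dz":15,"turn":0,"claw":0},{"dx":0,"dy":32,"dz":20,"turn":0,"claw":0},{"dx":0,"dy":22,"dz":20,"turn":0,"claw":0},{"dx":0,"dy":10,"dz":15,"turn":0,"claw":0}]}}

```text
time: 14.6
eef_pos: [454.0, -439.0, 135.9]
tcp_rot: [-3.137, -0.0, 0.759]
ft_force: [0.2, 0.6, -0.0]
grip_width: 0.003
```

>>> {"op": "send_rows", "data": {"motion": [{"dx":0,"dy":0,"dz":10,"turn":0,"claw":0},{"dx":0,"dy":0,"dz":6,"turn":0,"claw":0},{"dx":0,"dy":0,"dz":0,"turn":0,"claw":0},{"dx":0,"dy":0,"dz":0,"turn":0,"claw":0},{"dx":0,"dy":0,"dz":0,"turn":0,"claw":0},{"dx":0,"dy":0,"dz":0,"turn":0,"claw":0},{"dx":0,"dy":0,"dz":0,"turn":0,"claw":0},{"dx":0,"dy":0,"dz":0,"turn":0,"claw":0}]}}

```text
time: 15.27
eef_pos: [453.1, -436.9, 123.5]
tcp_rot: [-3.139, -0.002, 0.759]
ft_force: [0.0, 0.9, 0.4]
grip_width: 0.005
```

```bash
python3 to.py 0 -64 107
```

```text
t 15.27 pos [ 453.12 -436.88  123.54] rot [-3.139e+00 -2.000e-03  7.590e-01] timer-frame [  0.91 -64.39 123.54] F [0.01 0.93 0.41] yaw err->turn -0.0
tool shift [ 0.36 -0.87 16.54]
```

>>> {"op": "send_rows", "data": {"motion": [{"dx":0.4,"dy":-0.9,"dz":5,"turn":0,"claw":0},{"dx":0,"dy":0,"dz":5,"turn":0,"claw":0},{"dx":0,"dy":0,"dz":2,"turn":0,"claw":0},{"dx":0,"dy":0,"dz":2,"turn":0,"claw":0},{"dx":0,"dy":0,"dz":2,"turn":0,"claw":0},{"dx":0,"dy":0,"dz":1,"turn":0,"claw":0},{"dx":0,"dy":0,"dz":0,"turn":0,"claw":0},{"dx":0,"dy":0,"dz":0,"turn":0,"claw":0}]}}

```text
time: 15.93
eef_pos: [452.5, -436.1, 106.0]
tcp_rot: [-3.138, -0.001, 0.759]
ft_force: [-1.4, 0.3, 3.1]
grip_width: 0.001
```

```bash
python3 to.py 0 -64 103
```

```text
t 15.93 pos [ 452.45 -436.06  106.02] rot [-3.138e+00 -1.000e-03  7.590e-01] timer-frame [ -0.15 -64.31 106.02] F [-1.43  0.32  3.07] yaw err->turn -0.0
tool shift [0.31 0.16 3.02]
```

>>> {"op": "send_rows", "data": {"motion": [{"dx":0,"dy":0,"dz":1,"turn":0,"claw":0},{"dx":0,"dy":0,"dz":1,"turn":0,"claw":0},{"dx":0,"dy":0,"dz":0.7,"turn":0,"claw":0},{"dx":0,"dy":0,"dz":0,"turn":0,"claw":0},{"dx":0,"dy":0,"dz":0,"turn":0,"claw":0},{"dx":0,"dy":0,"dz":0,"turn":0,"claw":0},{"dx":0,"dy":0,"dz":0,"turn":0,"claw":0},{"dx":0,"dy":0,"dz":0,"turn":0,"claw":0}]}}

```text
time: 16.6
eef_pos: [452.6, -436.1, 103.3]
tcp_rot: [-3.138, -0.001, 0.759]
ft_force: [-2.2, 0.2, 3.5]
grip_width: -0.001
```

>>> {"op": "send_rows", "data": {"motion": [{"dx":0,"dy":0,"dz":0.5,"turn":0,"claw":0},{"dx":0,"dy":0,"dz":0.5,"turn":0,"claw":0},{"dx":0,"dy":0,"dz":0,"turn":0,"claw":0},{"dx":0,"dy":0,"dz":0,"turn":0,"claw":0},{"dx":0,"dy":0,"dz":0,"turn":0,"claw":0},{"dx":0,"dy":0,"dz":0,"turn":0,"claw":0},{"dx":0,"dy":0,"dz":0,"turn":0,"claw":0},{"dx":0,"dy":0,"dz":0,"turn":0,"claw":0}]}}

```text
time: 17.27
eef_pos: [452.5, -436.1, 102.3]
tcp_rot: [-3.138, -0.001, 0.759]
ft_force: [-0.3, -0.7, 4.2]
grip_width: 0.002
```

>>> {"op": "send_rows", "data": {"motion": [{"dx":0,"dy":0,"dz":0.5,"turn":0,"claw":0},{"dx":0,"dy":0,"dz":0.5,"turn":0,"claw":0},{"dx":0,"dy":0,"dz":0,"turn":0,"claw":0},{"dx":0,"dy":0,"dz":0,"turn":0,"claw":0},{"dx":0,"dy":0,"dz":0,"turn":0,"claw":0},{"dx":0,"dy":0,"dz":0,"turn":0,"claw":0},{"dx":0,"dy":0,"dz":0,"turn":0,"claw":0},{"dx":0,"dy":0,"dz":0,"turn":0,"claw":0}]}}

```text
time: 17.93
eef_pos: [452.6, -436.0, 101.3]
tcp_rot: [-3.138, -0.001, 0.759]
ft_force: [-0.5, -1.9, 4.7]
grip_width: -0.001
```

>>> {"op": "send_rows", "data": {"motion": [{"dx":0,"dy":0,"dz":0.5,"turn":0,"claw":0},{"dx":0,"dy":0,"dz":0.5,"turn":0,"claw":0},{"dx":0,"dy":0,"dz":0,"turn":0,"claw":0},{"dx":0,"dy":0,"dz":0,"turn":0,"claw":0},{"dx":0,"dy":0,"dz":0,"turn":0,"claw":0},{"dx":0,"dy":0,"dz":0,"turn":0,"claw":0},{"dx":0,"dy":0,"dz":0,"turn":0,"claw":0},{"dx":0,"dy":0,"dz":0,"turn":0,"claw":0}]}}

```text
time: 18.6
eef_pos: [452.6, -436.2, 100.9]
tcp_rot: [-3.139, -0.001, 0.759]
ft_force: [-3.5, 2.4, 16.1]
grip_width: 0.001
```

>>> {"op": "send_rows", "data": {"motion": [{"dx":0,"dy":0,"dz":-5,"turn":0,"claw":0},{"dx":0,"dy":0,"dz":-10,"turn":0,"claw":0},{"dx":0,"dy":0,"dz":-20,"turn":0,"claw":0},{"dx":0,"dy":-5,"dz":-25,"turn":0,"claw":0},{"dx":0,"dy":-20,"dz":-25,"turn":0,"claw":0},{"dx":0,"dy":-30,"dz":-25,"turn":0,"claw":0},{"dx":0,"dy":-30,"dz":-20,"turn":0,"claw":0},{"dx":0,"dy":-30,"dz":-10,"turn":0,"claw":0}]}}

```text
time: 19.27
eef_pos: [372.7, -352.6, 242.2]
tcp_rot: [-3.139, -0.002, 0.758]
ft_force: [-0.2, -0.4, 2.2]
grip_width: 0.003
```

>>> {"op": "send_rows", "data": {"motion": [{"dx":0,"dy":-30,"dz":0,"turn":0,"claw":0},{"dx":0,"dy":-30,"dz":0,"turn":0,"claw":0},{"dx":0,"dy":-20,"dz":0,"turn":0,"claw":0},{"dx":0,"dy":0,"dz":0,"turn":0,"claw":0},{"dx":0,"dy":0,"dz":0,"turn":0,"claw":0},{"dx":0,"dy":0,"dz":0,"turn":0,"claw":0},{"dx":0,"dy":0,"dz":0,"turn":0,"claw":0},{"dx":0,"dy":0,"dz":0,"turn":0,"claw":0}]}}

```text
time: 19.93
eef_pos: [318.7, -295.5, 240.9]
tcp_rot: [-3.138, 0.001, 0.758]
ft_force: [0.2, -0.6, 0.9]
grip_width: -0.006
```

```bash
python3 chk.py 8; python3 to.py; python3 - <<'E'
from h import *
C=np.array([499.2,-391.9,0]); a=np.radians(-46.5); R=np.array([[np.cos(a),-np.sin(a),0],[np.sin(a),np.cos(a),0],[0,0,1]])
for cam in('top','side'):
  for t in '078':
    c=(cloud(load(cam,t))-C)@R; m=(np.hypot(c[...,0],c[...,1]+64)<11)&(c[...,2]>90)&(c[...,2]<120); print(cam,t,m.sum(),np.median(c[m][:,2]).round(2))
E
```

```text
top 65 195 76.97 65 197 75.63 3 204 76.22 3 205 75.65 box 86.25 86.33
side 65 101 78.54 65 100 77.37 3 93 77.39 3 99 76.83 box 87.84 87.87
t 20.03 pos [ 318.46 -295.47  240.83] rot [-3.138  0.     0.758] timer-frame [-194.36  -64.72  240.83] F [ 0.11  0.79 -0.53] yaw err->turn -0.001
top 0 107 108.03
top 7 107 107.91
top 8 108 107.79
side 0 47 109.66
side 7 43 109.62
side 8 45 109.53
```

View pics/top_8.png

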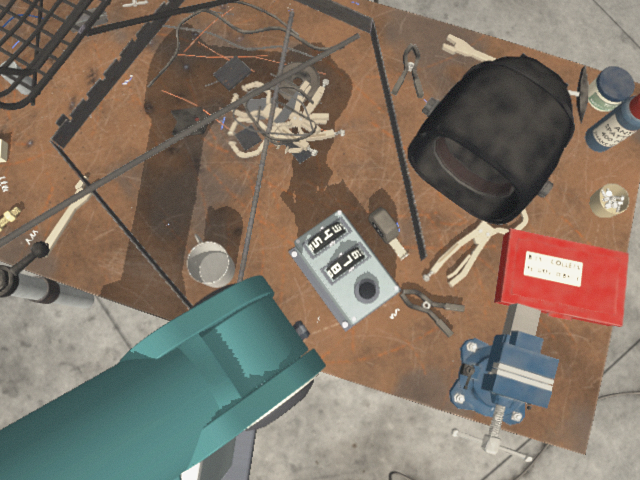

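View pics/t8.png

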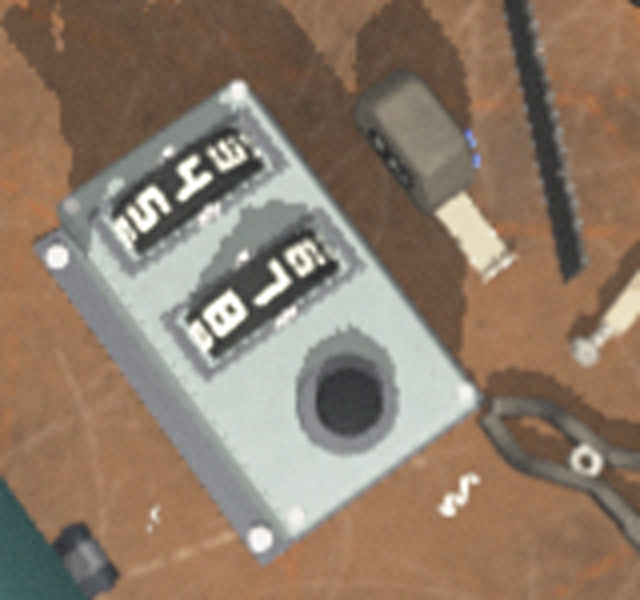

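```bash
python3 - <<'E'
from h import *
C=np.array([499.2,-391.9,0]); a=np.radians(-46.5); R=np.array([[np.cos(a),-np.sin(a),0],[np.sin(a),np.cos(a),0],[0,0,1]])
for cam,ts in(('top','078'),('side','045678')):
  for t in ts:
    d=load(cam,t); c=(cloud(d)-C)@R; g=d['img'].mean(-1); r=[cam,t]
    for y in(65,3):
        m=(abs(c[...,0])<34)&(abs(c[...,1]-y)<10)&(c[...,2]>92)&(c[...,2]<125); h=c[...,2]-np.sqrt(np.maximum(1600-c[...,0]**2,0))
        for nm,k in(('dark',g<70),('white',g>150)): r+=[y,nm,(m&k).sum(),np.median(h[m&k]).round(2), (h[m&k].std()/(m&k).sum()**.5).round(2)]
    print(*r)
E
```

```text
top 0 65 dark 91 76.83 0.15 65 white 147 77.23 0.13 3 dark 99 75.98 0.16 3 white 163 76.41 0.14
top 7 65 dark 72 75.97 0.19 65 white 149 76.1 0.16 3 dark 65 75.88 0.21 3 white 162 75.98 0.14
top 8 65 dark 80 75.35 0.21 65 white 151 75.71 0.13 3 dark 69 75.15 0.21 3 white 160 76.2 0.14
side 0 65 dark 32 76.99 0.39 65 white 121 78.22 0.21 3 dark 10 75.46 0.82 3 white 141 77.17 0.18
side 4 65 dark 7 74.14 0.69 65 white 156 76.87 0.16 3 dark 10 75.49 0.72 3 white 150 77.22 0.17
side 5 65 dark 14 75.51 0.59 65 white 137 76.58 0.16 3 dark 5 73.96 1.15 3 white 150 76.97 0.15
side 6 65 dark 16 76.03 0.64 65 white 133 76.51 0.17 3 dark 21 76.34 0.44 3 white 129 76.63 0.19
side 7 65 dark 16 75.43 0.5 65 white 127 76.72 0.16 3 dark 21 77.22 0.37 3 white 116 76.71 0.22
side 8 65 dark 19 76.04 0.5 65 white 131 76.95 0.2 3 dark 25 75.79 0.64 3 white 119 76.18 0.2
```

```bash
python3 -c "
from h import *
s=monitor.sense(); print(s['time'],s['eef_pos'],s['ft_force']); print(bot.job_done())"
```

```text
20.0333 [ 318.4649472  -295.46673603  240.82876625] [ 0.10975854  0.79337928 -0.53404016]
the job is handed in; nothing more can be done
None
```

The timer reads 47, and I pressed and released the enter button after the wheels were set. I handed the job in at 20.0 s of the 48 s allowed, with the arm retreated and touching nothing.

- **Wheels:** The left wheel went from 6 to 4 in two 25 mm strokes. The right wheel went from 8 to 7 in one. Force readings were about 9–11 N with the wheels pressed in.
- **Reading:** The top camera showed 4 and 7 centred between the pointers, both before and after the enter press.
- **Enter button:** I pressed it to its hard stop, where the force rose from 4.7 N to 16 N, then released it. Its top is back to its first height within 0.3 mm.
- **Bystanders:** The mug, tape measure and clamp look unmoved in the last picture; I did not measure their positions.

**One check disagreed:** by camera depth, the wheels sit lower than in the first picture, the left by about 1.3 mm and the right by about 0.5 mm. They now stand at about the same height. Compared with the box top, I put them at about 0.5 mm down, within the 1 mm allowed for up and locked. The cameras are only good to about 2 mm, and I did not confirm it by touch, so as not to disturb the wheels after pressing enter.

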